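# Complete the row of tins on the shop shelf

## Robot

A 6-joint arm with a two-finger parallel gripper is mounted at the origin on the work surface. World frame = base frame: x ahead of the robot, y to its left, z up, the work surface at z = 0. Lengths are in m, angles in rad, forces in N, time in s.
With the tool pointing down it reaches from about 0.425 to 0.95 m from the base axis. Payload 3.5 kg.
Tool frame: the origin (TCP) lies midway between the tips of the shut fingers; the grasp point (between the pads) lies 19 mm behind it; z points along the fingers, y is the line along which they close (so a half turn about z gives the same grasp; the last joint's range is limited). The gripper opens to 85 mm and grips with 20 to 120 N. Pads are 22 mm wide; open, the fingers measure 114 mm over their backs; the gripper's body (76 mm by 85 mm) begins 54 mm behind the grasp point. The pads swing forward as they close: fully open they stand 13 mm farther back than shut.
Start: joints at [-1.417, 0.286, 1.577, -0, 1.279, -0.15], TCP at [0.202, -0.644, 0.231] pointing down, gripper open.
Joint ranges: [-2.77, 2.77], [-0.9, 2.22], [0.21, 2.48], [-1.53, 4.67], [0.24, 2.81], [-2.84, 2.84]. Speed limits (rad/s): [2.79, 2.79, 3.14, 3.14, 3.14, 3.14].

## Interface

Orientations are given as a unit quaternion [x, y, z, w].
In Python, from plant import ctrl gives the robot as it stands. The module is installed in compiled form; this text tells all that it offers.
- The arm moves only by the shell command python3 -m inch 'ROWS' [FORCE]. ROWS is JSON, a list of rows, each a list of 5 numbers: the closure, from 0 (fully open) to 1 (shut), then the shift along the tool's x, y, z in m, then the turn about the tool's z in degrees. A call has 1 to 5 rows; each row is the pose to reach, as a shift and turn from the pose commanded when the call began, along the tool's axes at that moment; what a row does not reach only later rows make up. A row lasts 1/12 s, in which the tool goes at most 41.7 mm and 7.16 degrees, less where a joint would pass 70% of its speed; a pose out of reach is approached as far as the arm can. A call with a gripper value outside its range is refused whole. The fingers move at their own pace and stop on an object; FORCE is the grip in N (left out, the last holds). Time passes only in rows, so rows that repeat a pose let the fingers close. It gives the time, the measured TCP pose, the force, the opening and the grip force at its end, in the units of the state.
- ctrl.get_state(): the state, without advancing time (a new reading comes with each control period).
- ctrl.read_camera(name): name is "scene" or "top"; returns a dict with "pixels" (420x560x3 uint8, red, green, blue), "depth" (420x560 float32, m along the optical axis (not along the pixel's ray), 0 where there is no reading), "fx", "fy", "cx", "cy" (pixels), "D" ([k1, k2, p1, p2, k3] as OpenCV has them; the pictures are not rectified), "xyz" and "rotation" of the camera in the world. Camera axes: x right, y down, z forward; pixel columns grow to the right and rows downward; lengths in m; the calibration is good to about 2 mm. A picture is of the moment at which its call begins.
- ctrl.sign_off(): hands the job in; it is judged then, once.
Trained networks look in a picture, given as the dict that the camera call returned (one of the last four; its "shot" number tells which), for a name from the list of things; names that differ only in an ending like _2 or _b are one class to them, and where a whole thing is asked for, a point or a joint stands for the part that bears it (a point fixed in the world has none). Each returns a list of dicts, best first, with "score" (0 to 1); they miss things now and then, are a little off and sometimes report something else, mostly with a low value. They report only what shows in the picture. A call takes as long as a camera call. They do not tell look-alikes from the thing itself.
- ctrl.spot_in(query, picture): "at" ([column, row] in pixels, amid what is visible of it).
- ctrl.tip_of(query, picture): "at" ([column, row] in pixels: a listed point, or the origin of a listed thing).
The state is a dict: "time": time; "qpos": joint angles; "dq": joint speeds; "joint_efforts": joint torques, N m; "eef_pos": TCP position; "tcp_rot": TCP orientation; "contact_force": force on the tool from outside, world axes, zero at the start; "wrist_torque": the same for the moment, N m; "opening": opening from 0.0 (shut) to 1.0 (fully open); "finger_force": force on a finger pad.
Only numpy, scipy, OpenCV 4.12 (cv2) and the standard library are available. Lean on these libraries where they do the work, as an engineer would, in place of code of your own. Each camera call takes 0.05 s, during which the arm holds its last target. There are 200 camera calls.

## Task

Make a neat row of four tins on the display shelf: take the tin out of the delivery crate and stand it in the empty place, and put the tin that stands pulled forward and crooked back into the row. In the end all four stand upright and square, side by side with their broad faces in one line, each in the middle of the place behind its price card; tip no tin over, and leave the jars, the bottle and the mug where they are.

Things in the scene. Friction and masses are not known exactly. Their poses are not given: they have to be found in the camera images.
- tin_new: Plain steel box tin, flush lid, paper label on both broad faces: 44 mm along its x, 62 mm along y, 100 mm tall, 0.25 kg, all alike. Origin: centre of underside. Starts in one of the three crate cells, its 62 mm along the cell, up to 10 mm off middle. There fingers fit only at its two narrow faces; in the row only at its front and back broad faces.
- tin_stray: Plain steel box tin, flush lid, paper label on both broad faces: 44 mm along its x, 62 mm along y, 100 mm tall, 0.25 kg, all alike. Origin: centre of underside. At the start it stands on the front part of the shelf board, 60 to 66 mm in front of its place and up to 10 mm to the side, turned up to 0.35 rad.
- tin_a: Plain steel box tin, flush lid, paper label on both broad faces: 44 mm along its x, 62 mm along y, 100 mm tall, 0.25 kg, all alike. Origin: centre of underside. At the start it stands in the row at place_a.
- tin_b: Plain steel box tin, flush lid, paper label on both broad faces: 44 mm along its x, 62 mm along y, 100 mm tall, 0.25 kg, all alike. Origin: centre of underside. At the start it stands in the row at place_b.
- place_empty: The place in the row with no tin in or in front of it. Origin: middle of the place, on the board; axes as the shelf's (x away from the cards, y along the row). Its 26 x 46 mm paper price card lies on the board's front edge, 115 mm toward -x. Places are 70 mm apart along y; their names come in any order.
- place_stray: The place in the row whose tin stands pulled forward. Origin: middle of the place, on the board; axes as the shelf's (x away from the cards, y along the row). Its 26 x 46 mm paper price card lies on the board's front edge, 115 mm toward -x. Places are 70 mm apart along y; their names come in any order.
- place_a: The place in the row where tin_a stands. Origin: middle of the place, on the board; axes as the shelf's (x away from the cards, y along the row). Its 26 x 46 mm paper price card lies on the board's front edge, 115 mm toward -x. Places are 70 mm apart along y; their names come in any order.
- place_b: The place in the row where tin_b stands. Origin: middle of the place, on the board; axes as the shelf's (x away from the cards, y along the row). Its 26 x 46 mm paper price card lies on the board's front edge, 115 mm toward -x. Places are 70 mm apart along y; their names come in any order.
- shelf: Low fixed wooden shelf, board 190 mm (x) by 316 mm (y), top 50 mm above the counter; left or right of the robot's middle. Origin: at counter level under the board's centre. The row's middle line is 35 mm from it toward +x (away from the robot); the 90 mm of board before the row are free but for the stray tin. A steel plate 100 mm tall ends the row on each side, 7 mm from the end tins. Nothing behind the row.
- crate: Fixed open plywood crate, 152 mm (x) by 178 mm (y), 106 mm tall, walls and floor 6 mm. Two inner walls make three cells side by side along y, centres 57 mm apart, each 140 mm long (x), about 51 mm wide (y) and 100 mm deep (a tin's top is flush with the rim). Origin: centre of its underside.
- jar_tall: Bystander, to be left alone. Origin: centre of its underside. Round amber jar, 44 mm diameter, 98 mm tall, in a crate cell.
- jar_short: Bystander, to be left alone. Origin: centre of its underside. Round jar, 44 mm diameter, 75 mm tall, in a crate cell.
- oil_bottle: Bystander, to be left alone. Origin: centre of its underside. Green glass bottle, 64 mm diameter, 190 mm tall, on the counter behind shelf and crate.
- big_jar: Bystander, to be left alone. Origin: centre of its underside. Glass jar, 84 mm diameter, 130 mm tall, on the counter behind.
- mug: Bystander, to be left alone. Origin: centre of its underside. White mug, 80 mm diameter, 90 mm tall, on the counter behind.
Not all that is in view belongs to the job. Leave any red look-alike of the tin_a alone. Leave any green look-alike of the tin_new alone.

How it is judged:
By the outcome, as a careful person would: the job done as asked, in the order asked, and still so for the second after the job is handed in, with the robot touching nothing.
It also fails if it takes over 64 s, if anything falls off the work surface, if the arm or the gripper's body presses on something with over 40 N, if the wrist force passes 120 N, or if a joint passes its speed limit or range.

## Working session

There is one attempt and no reset: what is moved stays moved. The work goes in short steps, Python scripts to look and compute and a shell command to move; the robot and the scene stay as the last step left them, time stands still between calls to the robot, and variables do not carry over. Pictures are saved under pics/ and viewed, at most 10 in all, crops included, and the job is handed in when it is done.

```bash
mkdir -p pics; ls
cat > h.py <<'E'
import numpy as np,cv2
from plant import ctrl
def K(p): return np.array([[p['fx'],0,p['cx']],[0,p['fy'],p['cy']],[0,0,1.]])
def R(p):
    r=np.array(p['rotation'],float)
    if r.shape==(4,):
        from scipy.spatial.transform import Rotation as Q; return Q.from_quat(r).as_matrix()
    return r.reshape(3,3)
def ray(p,uv):
    n=cv2.undistortPoints(np.array(uv,float).reshape(-1,1,2),K(p),np.array(p['D'],float)).reshape(-1,2)
    return np.c_[n,np.ones(len(n))]
def at_z(p,uv,z):
    d=ray(p,uv)@R(p).T; o=np.array(p['xyz']); return o+d*((z-o[2])/d[:,2])[:,None]
def cloud(p):
    h,w=p['depth'].shape; v,u=np.mgrid[:h,:w]
    d=ray(p,np.c_[u.ravel(),v.ravel()])*p['depth'].reshape(-1,1)
    return (d@R(p).T+np.array(p['xyz'])).reshape(h,w,3)
def save(p,n,crop=None,k=1):
    im=p['pixels'][...,::-1]
    if crop: im=im[crop[1]:crop[3],crop[0]:crop[2]]
    cv2.imwrite('pics/'+n,cv2.resize(im,None,fx=k,fy=k,interpolation=cv2.INTER_CUBIC))
E
python3 - <<'E'
from h import *
import pickle
a=ctrl.read_camera('scene');b=ctrl.read_camera('top')
pickle.dump((a,b),open('s0.pkl','wb'))
cv2.imwrite('pics/a0.png',a['pixels'][...,::-1]);cv2.imwrite('pics/b0.png',b['pixels'][...,::-1])
for n,p in (('scene',a),('top',b)):
    print(n,p['xyz'],p['rotation'],p['fx'],p['D'])
    for q in ['tin_new','tin_stray','tin_a','place_empty','place_stray','place_a','shelf','crate','jar_tall','jar_short']:
        print(q,[(np.round(r['at']).tolist(),round(r['score'],2)) for r in ctrl.spot_in(q,p)][:7],'tip',[(np.round(r['at']).tolist(),round(r['score'],2)) for r in ctrl.tip_of(q,p)][:7])
E
```

```text
pics
scene [1.00763451 0.3982491  0.8777011 ] [ 0.37019039  0.87125385 -0.29325862 -0.13369809] 528.1738659205052 [-0.15254086  0.          0.          0.          0.        ]
tin_new [([363.0, 265.0], 0.65), ([438.0, 233.0], 0.62)] tip [([429.0, 250.0], 0.85), ([360.0, 282.0], 0.66), ([330.0, 268.0], 0.46)]
tin_stray [([231.0, 127.0], 0.83), ([364.0, 264.0], 0.57)] tip [([230.0, 145.0], 0.56), ([328.0, 267.0], 0.34)]
tin_a [([181.0, 134.0], 0.96), ([312.0, 121.0], 0.93), ([264.0, 170.0], 0.64)] tip [([312.0, 137.0], 0.78), ([182.0, 151.0], 0.77), ([271.0, 192.0], 0.74)]
place_empty [([269.0, 141.0], 0.67), ([230.0, 174.0], 0.43)] tip []
place_stray [] tip []
place_a [([291.0, 158.0], 0.45)] tip [([358.0, 282.0], 0.57)]
shelf [([227.0, 172.0], 0.64)] tip [([232.0, 173.0], 0.76)]
crate [([345.0, 264.0], 0.58)] tip [([358.0, 280.0], 0.63), ([172.0, 259.0], 0.36)]
jar_tall [([393.0, 280.0], 0.9)] tip [([387.0, 294.0], 0.8)]
jar_short [([332.0, 252.0], 0.98), ([169.0, 249.0], 0.45)] tip [([327.0, 267.0], 0.62)]
top [ 0.29295047 -0.02174916  1.13036188] [ 0.70820788 -0.69753661  0.0776296
[... 261 characters left out ...]
p [([382.0, 246.0], 0.78), ([366.0, 235.0], 0.69)]
tin_a [([340.0, 326.0], 0.94), ([314.0, 216.0], 0.89), ([422.0, 195.0], 0.84)] tip [([413.0, 204.0], 0.95), ([336.0, 325.0], 0.82), ([311.0, 222.0], 0.67)]
place_empty [([356.0, 272.0], 0.57)] tip []
place_stray [([393.0, 266.0], 0.57), ([329.0, 114.0], 0.37)] tip []
place_a [([424.0, 259.0], 0.81), ([321.0, 280.0], 0.54)] tip []
shelf [([312.0, 217.0], 0.75), ([364.0, 234.0], 0.64)] tip [([364.0, 234.0], 0.98)]
crate [([176.0, 219.0], 0.59)] tip [([196.0, 219.0], 0.83)]
jar_tall [([163.0, 219.0], 0.59)] tip [([166.0, 226.0], 0.58), ([250.0, 125.0], 0.54), ([367.0, 235.0], 0.28)]
jar_short [([220.0, 213.0], 0.59)] tip [([220.0, 215.0], 0.9)]
```

View pics/a0.png

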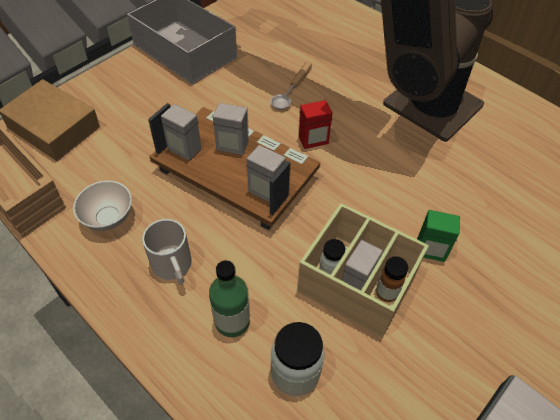

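View pics/b0.png

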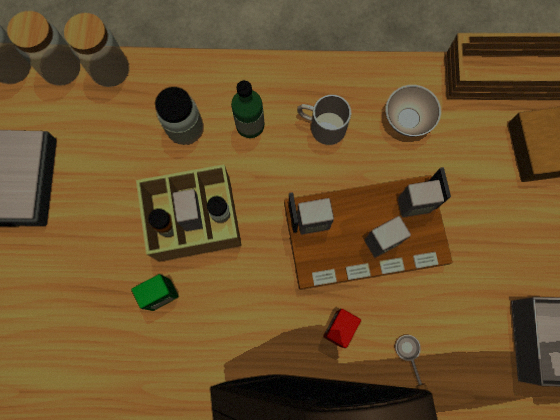

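Top view:
- The shelf has its row tins at (314,216) and (423,197), and the crooked stray at (388,237).
- The cards are at (324,278), (358,272), (392,266) and (426,260). The second place is therefore empty and the third is the stray's.

Candidates for tin_new:
- The grey tin in the crate's middle cell, at (187,210): chosen.
- Green look-alike at (154,291): not in the crate.
- Red look-alike at (343,328): leave alone.
- Jars at (160,219) and (218,209): round.

In the scene view the same tin is at (363,262).

```bash
cat >> h.py <<'E'
def tops(p,pc,uv,rad=45,tol=.006):
    """top-face rectangle of the tin seen near pixel uv: centre xyz, size, yaw of short (x) axis"""
    u,v=map(int,uv); z=np.nanmedian(pc[v-2:v+3,u-2:u+3,2])
    m=(abs(pc[...,2]-z)<tol)&(p['depth']>0)
    m[:max(v-rad,0)]=0;m[v+rad:]=0;m[:,:max(u-rad,0)]=0;m[:,u+rad:]=0
    m=cv2.morphologyEx(m.astype(np.uint8),cv2.MORPH_OPEN,np.ones((3,3),np.uint8))
    n,l=cv2.connectedComponents(m,connectivity=4); q=pc[l==l[v,u]]
    (cx,cy),(w,h),a=cv2.minAreaRect((q[:,:2]*1000).astype(np.float32))
    if w>h: a+=90; w,h=h,w
    a=(a+90)%180-90
    return np.round([cx,cy,np.median(q[:,2])*1000,w,h,a,len(q)],1)
E
python3 - <<'E'
from h import *
import pickle
a,b=pickle.load(open('s0.pkl','rb'))
save(b,'crate.png',(120,150,260,270),4)
for p,pts in ((b,dict(A=(314,214),B=(423,196),S=(388,237),N=(187,208),sh=(350,235),ct=(280,320),cr=(0,0))),(a,dict(A=(268,158),B=(182,118),S=(231,116),N=(366,253),sh=(225,182),ct=(250,330)))):
    pc=cloud(p)
    for k,uv in pts.items():
        if k in('ct','sh'):
            print(k,pc[uv[1]-3:uv[1]+4,uv[0]-3:uv[0]+4,2].mean()*1000)
        elif k!='cr': print(k,tops(p,pc,uv))
    c=ctrl.get_state()
pc=cloud(b)
cards=np.array([(324,278),(358,272),(392,266),(426,260)]);print('cards',at_z(b,cards,.05).round(4).tolist())
print(at_z(a,[(297,156),(268,142)],.05).round(4).tolist())
# shelf board / crate outline
g=(b['depth']>0)
hsvm=g&(abs(pc[...,2]-.05)<.006); n,l=cv2.connectedComponents(hsvm.astype(np.uint8)); q=pc[l==l[235,350]][:,:2]*1000
print('board',cv2.minAreaRect(q.astype(np.float32)))
m=g&(abs(pc[...,2]-.106)<.008); m[:,:120]=0;m[:,260:]=0; q=pc[m][:,:2]*1000
print('crate',cv2.minAreaRect(q.astype(np.float32)))
print(c['time'],c['eef_pos'],c['tcp_rot'])
E
```

```text
A [526.2 -75.9 148.8  44.6  61.8  11.6 734. ]
B [ 565.3 -285.2  148.6   44.1   61.9    9.6  724. ]
S [ 486.4 -216.8  148.6   45.5   63.2   29.7  776. ]
N [ 539.2  170.1  104.5  154.7  163.1   12.  1766. ]
sh 48.98108698062094
ct -1.8873696013250592
A [527.  -74.9 148.5  46.5  63.   11.8 616. ]
B [ 575.1 -291.9  148.3   59.1   86.7   25.8  622. ]
S [ 489.  -216.5  148.7   49.1   63.6   33.1  463. ]
N [546.8 180.6 104.8  44.2  63.  -79.2 783. ]
sh 65.92209200903446
ct 17.07075347569103
cards [[0.4094, -0.0992, 0.05], [0.4227, -0.1681, 0.05], [0.4361, -0.2372, 0.05], [0.4496, -0.3064, 0.05]]
[[0.4127, -0.0951, 0.05], [0.4263, -0.1684, 0.05]]
board ((509.9215393066406, -187.63568115234375), (192.55081176757812, 316.9349365234375), 10.476191520690918)
crate ((553.5638427734375, 176.20053100585938), (218.01849365234375, 439.8875427246094), 81.4512939453125)
2.1 [ 0.20194218 -0.64406665  0.23133415] [ 9.88486309e-01  1.51310331e-01  7.65600261e-06 -9.63920128e-06]
```

View pics/crate.png

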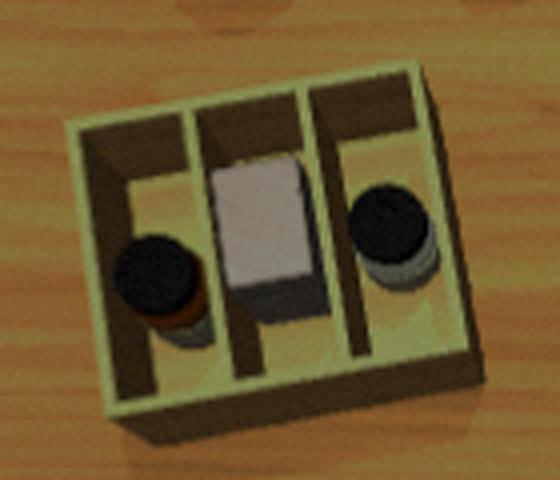

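The crop confirms the plain steel tin in the crate's middle cell, at about (187,206) in the top view. Next I move above the crate.

```bash
cat >> h.py <<'E'
from scipy.spatial.transform import Rotation as Q
def go(x,y,z,yaw):
    """print shift in tool axes (mm) and turn (deg) to reach world mm target with tool-x yaw"""
    s=ctrl.get_state(); r=Q.from_quat(s['tcp_rot']).as_matrix(); p=np.array(s['eef_pos'])*1000
    d=r.T@(np.array([x,y,z])-p); cur=np.degrees(np.arctan2(r[1,0],r[0,0]))
    t=-((yaw-cur+180)%360-180)
    print('t',round(s['time'],2),'pos',p.round(1),'yaw',cur.round(2),'shift',d.round(1),'turn',round(t,2),'open',round(s['opening'],3),'F',np.round(s['contact_force'],1),'ff',s['finger_force'])
E
python3 -m inch '[[0,0.0236,-0.0201,0,0],[0,0.0472,-0.0403,0,0],[0,0.0708,-0.0604,0,0],[0,0.0944,-0.0806,0,0],[0,0.118,-0.1007,0,0]]' 40
for i in 1 2; do :; done
python3 -m inch '[[0,0.0236,-0.0201,0,0],[0,0.0472,-0.0403,0,0],[0,0.0708,-0.0604,0,0],[0,0.0944,-0.0806,0,0],[0,0.118,-0.1007,0,0]]'
python3 -m inch '[[0,0.0236,-0.0201,0,0],[0,0.0472,-0.0403,0,0],[0,0.0708,-0.0604,0,0],[0,0.0944,-0.0806,0,0],[0,0.118,-0.1007,0,0]]'
python3 - <<'E'
from h import *
go(546,180,231,100.8)
import pickle
b=pickle.load(open('s0.pkl','rb'))[1]; pc=cloud(b)
im=b['pixels'].astype(int); m=(im[...,0]-im[...,2]<25)&(im.sum(2)>250)&(abs(pc[...,2]-.105)<.01); m[:,:170]=0;m[:,210:]=0;m[:150]=0;m[260:]=0
print(m.sum(),cv2.minAreaRect((pc[m][:,:2]*1000).astype(np.float32)))
E
```

```text
time: 2.52
eef_pos: [0.2849, -0.5114, 0.2313]
tcp_rot: [0.989, 0.151, 0.0, 0.0]
contact_force: [0.2, -0.8, -0.8]
opening: 0.994
finger_force: 0.0
time: 2.93
eef_pos: [0.3675, -0.3799, 0.2316]
tcp_rot: [0.989, 0.151, 0.0, 0.0]
contact_force: [0.4, -0.4, -0.8]
opening: 0.996
finger_force: 0.0
time: 3.35
eef_pos: [0.45, -0.2485, 0.2316]
tcp_rot: [0.988, 0.151, 0.0, 0.0]
contact_force: [0.2, 0.5, 1.0]
opening: 0.997
finger_force: 0.0
t 3.35 pos [ 450.  -248.5  231.6] yaw 17.4 shift [ 219.8 -380.2    0.5] turn -83.4 open 0.997 F [0.2 0.5 1. ] ff 0.0
476 ((543.7981567382812, 179.597412109375), (59.45884704589844, 42.183876037597656), 10.649510383605957)
```

```bash
python3 -m inch '[[0,0.0147,-0.0254,0,0],[0,0.0293,-0.0507,0,0],[0,0.044,-0.076,0,0],[0,0.0586,-0.1014,0,0],[0,0.0733,-0.127,0,0]]'
python3 -m inch '[[0,0.0147,-0.0254,0,0],[0,0.0293,-0.0507,0,0],[0,0.044,-0.076,0,0],[0,0.0586,-0.1014,0,0],[0,0.0733,-0.127,0,0]]'
python3 -m inch '[[0,0.0147,-0.0254,0,0],[0,0.0293,-0.0507,0,0],[0,0.044,-0.076,0,0],[0,0.0586,-0.1014,0,0],[0,0.0733,-0.127,0,0]]'
python3 -m inch '[[0,0,0,0,-7],[0,0,0,0,-14],[0,0,0,0,-21],[0,0,0,0,-28],[0,0,0,0,-35]]'
python3 -m inch '[[0,0,0,0,-7],[0,0,0,0,-14],[0,0,0,0,-21],[0,0,0,0,-28],[0,0,0,0,-35]]'
python3 -m inch '[[0,0,0,0,-7],[0,0,0,0,-13.4],[0,0,0,0,-13.4]]'
python3 - <<'E'
from h import *
go(545,180,50,100.8)
E
```

```text
time: 3.77
eef_pos: [0.4815, -0.1054, 0.2316]
tcp_rot: [0.988, 0.151, 0.0, 0.0]
contact_force: [0.7, 0.6, -0.5]
opening: 0.999
finger_force: 0.0
time: 4.18
eef_pos: [0.5134, 0.0378, 0.2317]
tcp_rot: [0.988, 0.151, 0.0, 0.0]
contact_force: [0.9, -0.4, 0.7]
opening: 0.997
finger_force: 0.0
time: 4.6
eef_pos: [0.5453, 0.181, 0.2315]
tcp_rot: [0.988, 0.151, 0.0, 0.0]
contact_force: [0.0, 0.9, 0.3]
opening: 0.996
finger_force: 0.0
time: 5.02
eef_pos: [0.5452, 0.1796, 0.2314]
tcp_rot: [0.896, 0.444, 0.0, 0.0]
contact_force: [-0.3, -0.0, 0.4]
opening: 1.002
finger_force: 0.0
time: 5.43
eef_pos: [0.5452, 0.1794, 0.2315]
tcp_rot: [0.721, 0.693, 0.0, 0.0]
contact_force: [0.3, 0.7, -0.3]
opening: 1.001
finger_force: 0.0
time: 5.68
eef_pos: [0.5452, 0.1794, 0.2314]
tcp_rot: [0.637, 0.771, 0.0, 0.0]
contact_force: [0.1, -0.3, 0.0]
opening: 1.005
finger_force: 0.0
t 5.68 pos [545.2 179.4 231.4] yaw 100.91 shift [  0.6  -0.2 181.4] turn 0.11 open 1.005 F [ 0.1 -0.3  0. ] ff 0.0
```

```bash
python3 -m inch '[[0.06,0,0,0.03,0],[0.06,0,0,0.06,0],[0.06,0,0,0.09,0],[0.06,0,0,0.11,0],[0.06,0,0,0.12,0]]'
python3 -m inch '[[0.06,0,0,0.015,0],[0.06,0,0,0.03,0],[0.06,0,0,0.045,0],[0.06,0,0,0.061,0],[0.06,0,0,0.061,0]]'
python3 - <<'E'
from h import *
go(545,180,50,100.8)
save(ctrl.read_camera('scene'),'g1.png',(280,120,460,340),2.5)
E
```

```text
time: 6.1
eef_pos: [0.543, 0.1791, 0.1077]
tcp_rot: [0.638, 0.77, -0.002, -0.002]
contact_force: [0.3, 0.4, -0.7]
opening: 0.938
finger_force: 0.0
time: 6.52
eef_pos: [0.5466, 0.1797, 0.0515]
tcp_rot: [0.638, 0.77, 0.001, 0.001]
contact_force: [-1.1, -1.0, 1.6]
opening: 0.94
finger_force: 1.0
t 6.52 pos [546.6 179.7  51.5] yaw 100.69 shift [ 0.6 -1.5  1.5] turn -0.11 open 0.94 F [-1.1 -1.   1.6] ff 1.0021604263602057
```

View pics/g1.png

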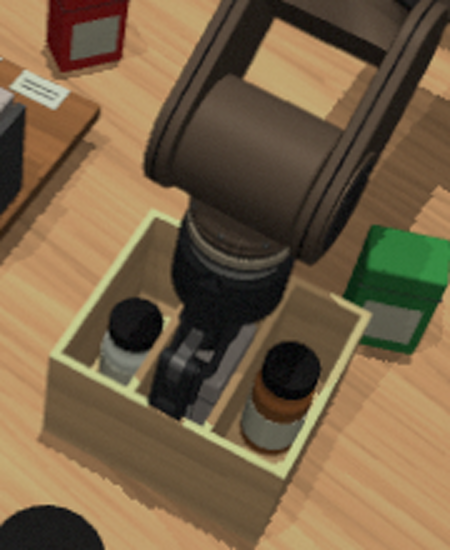

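The crop shows both fingers down in the middle cell, straddling the tin's narrow faces and clear of the jars. I close the gripper and lift.

```bash
python3 -m inch '[[0.3,0,0,0,0],[1,0,0,0,0],[1,0,0,0,0],[1,0,0,0,0],[1,0,0,0,0]]' 40
python3 -m inch '[[1,0,0,0,0],[1,0,0,-0.005,0],[1,0,0,-0.015,0],[1,0,0,-0.03,0],[1,0,0,-0.045,0]]'
python3 -m inch '[[1,0,0,-0.025,0],[1,0,0,-0.05,0],[1,0,0,-0.075,0],[1,0,0,-0.1,0],[1,0,0,-0.1,0]]'
python3 - <<'E'
from h import *
go(445,20,195,10.8)
E
```

```text
time: 6.98
eef_pos: [0.5473, 0.1797, 0.0525]
tcp_rot: [0.638, 0.77, 0.002, 0.002]
contact_force: [1.2, -0.1, 5.1]
opening: 0.722
finger_force: 33.6
time: 7.4
eef_pos: [0.5437, 0.1792, 0.0948]
tcp_rot: [0.638, 0.77, -0.001, -0.001]
contact_force: [1.1, 1.1, -0.7]
opening: 0.722
finger_force: 32.9
time: 7.82
eef_pos: [0.5478, 0.1799, 0.2017]
tcp_rot: [0.637, 0.77, 0.004, 0.003]
contact_force: [1.1, 1.1, -0.9]
opening: 0.727
finger_force: 33.0
t 7.82 pos [547.8 179.9 201.7] yaw 100.79 shift [-137.8 -131.     5.5] turn 89.99 open 0.727 F [ 1.1  1.1 -0.9] ff 32.97129213809967
```

```bash
python3 -m inch '[[1,-0.02,-0.019,0,0],[1,-0.05,-0.047,0,0],[1,-0.08,-0.076,0,0],[1,-0.11,-0.105,0,0],[1,-0.138,-0.131,0,0]]'
python3 -m inch '[[1,0,0,0,7],[1,0,0,0,14],[1,0,0,0,21],[1,0,0,0,28],[1,0,0,0,35]]'
python3 -m inch '[[1,0,0,0,7],[1,0,0,0,14],[1,0,0,0,21],[1,0,0,0,28],[1,0,0,0,35]]'
python3 -m inch '[[1,0,0,0,7],[1,0,0,0,14],[1,0,0,0,20],[1,0,0,0,20],[1,0,0,0,20]]'
python3 - <<'E'
from h import *
go(445,20,52,10.8)
p=ctrl.read_camera('scene');save(p,'g2.png',(220,80,420,300),2.5)
E
```

```text
time: 8.23
eef_pos: [0.4397, 0.0184, 0.1934]
tcp_rot: [0.637, 0.771, -0.001, -0.001]
contact_force: [1.4, -1.1, -1.6]
opening: 0.724
finger_force: 33.0
time: 8.65
eef_pos: [0.4411, 0.0193, 0.1937]
tcp_rot: [0.841, 0.54, -0.001, -0.001]
contact_force: [0.6, 0.8, -1.7]
opening: 0.721
finger_force: 33.3
time: 9.07
eef_pos: [0.4412, 0.0196, 0.1937]
tcp_rot: [0.965, 0.263, -0.001, -0.001]
contact_force: [0.8, 0.3, -2.0]
opening: 0.725
finger_force: 33.3
time: 9.48
eef_pos: [0.4415, 0.0195, 0.1941]
tcp_rot: [0.995, 0.095, -0.001, -0.0]
contact_force: [-0.1, -0.0, -2.2]
opening: 0.72
finger_force: 33.3
t 9.48 pos [441.5  19.5 194.1] yaw 10.95 shift [  3.9   0.3 142.1] turn 0.15 open 0.72 F [-0.1 -0.  -2.2] ff 33.28695774078369
```

View pics/g2.png

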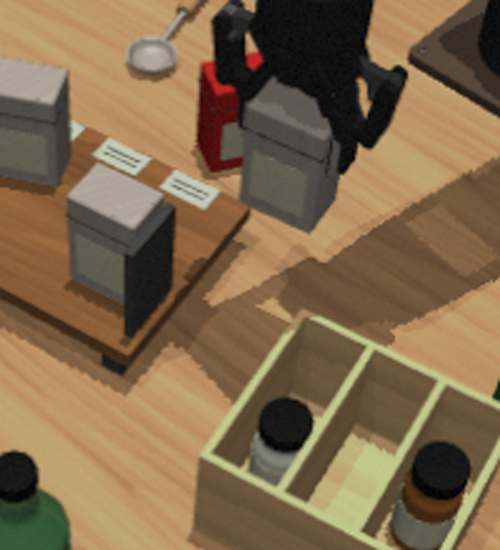

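The tin hangs upright in the gripper, label square to the view, in front of the red decoy in this view. I set it down on the free counter, a bit farther from the shelf, to regrip it.

```bash
python3 -m inch '[[1,0.002,-0.01,0.03,0],[1,0.002,-0.01,0.06,0],[1,0.002,-0.01,0.09,0],[1,0.002,-0.01,0.115,0],[1,0.002,-0.01,0.125,0]]'
python3 -m inch '[[1,0,0,0.006,0],[1,0,0,0.012,0],[1,0,0,0.018,0],[1,0,0,0.0215,0],[1,0,0,0.0215,0]]'
python3 - <<'E'
from h import *
go(445,28,46.5,10.8)
E
```

```text
time: 9.95
eef_pos: [0.4393, 0.0301, 0.0663]
tcp_rot: [0.995, 0.095, -0.004, -0.001]
contact_force: [-1.0, 1.0, -2.3]
opening: 0.725
finger_force: 33.1
time: 10.37
eef_pos: [0.4428, 0.0295, 0.0491]
tcp_rot: [0.996, 0.094, 0.0, 0.0]
contact_force: [-0.2, 0.2, -1.4]
opening: 0.721
finger_force: 33.1
t 10.37 pos [442.8  29.5  49.1] yaw 10.82 shift [1.9 1.8 2.6] turn 0.02 open 0.721 F [-0.2  0.2 -1.4] ff 33.13996195793152
```

```bash
python3 -m inch '[[1,0,0,0.001,0],[1,0,0,0.002,0],[1,0,0,0.002,0]]'
python3 -m inch '[[0.15,0,0,0,0],[0.15,0,0,0,0],[0.15,0,0,0,0]]'
python3 -m inch '[[0.15,0,0,-0.03,0],[0.15,0,0,-0.06,0],[0.15,0,0,-0.09,0],[0.15,0,0,-0.12,0],[0.15,0,0,-0.12,0]]'
python3 -m inch '[[0.15,0,0,0,-7],[0.15,0,0,0,-14],[0.15,0,0,0,-21],[0.15,0,0,0,-28],[0.15,0,0,0,-35]]'
python3 -m inch '[[0.15,0,0,0,-7],[0.15,0,0,0,-14],[0.15,0,0,0,-21],[0.15,0,0,0,-28],[0.15,0,0,0,-35]]'
python3 -m inch '[[0.15,0,0,0,-7],[0.15,0,0,0,-14],[0.15,0,0,0,-20],[0.15,0,0,0,-20],[0.15,0,0,0,-20]]'
python3 - <<'E'
from h import *
p=ctrl.read_camera('scene');q=ctrl.read_camera('top')
print([(r['at'],r['score']) for r in ctrl.spot_in('tin_new',p)],[(r['at'],r['score']) for r in ctrl.spot_in('tin_new',q)])
for c in (p,q):
    pc=cloud(c);m=(abs(pc[...,2]-.1)<.008)&(abs(pc[...,0]-.443)<.07)&(abs(pc[...,1]-.029)<.05)
    if m.sum()>20: print(m.sum(),cv2.minAreaRect((pc[m][:,:2]*1000).astype(np.float32)),np.median(pc[m][:,2]))
go(443,29.5,49,100.8)
save(p,'g3.png',(220,60,420,260),2.5)
E
```

```text
time: 10.62
eef_pos: [0.4428, 0.0295, 0.0472]
tcp_rot: [0.996, 0.094, 0.0, 0.0]
contact_force: [-1.1, -0.0, -2.0]
opening: 0.725
finger_force: 33.1
time: 10.87
eef_pos: [0.4431, 0.0294, 0.0474]
tcp_rot: [0.996, 0.094, 0.001, 0.0]
contact_force: [-1.0, 0.2, 0.7]
opening: 0.852
finger_force: 0.0
time: 11.28
eef_pos: [0.4468, 0.0289, 0.1741]
tcp_rot: [0.996, 0.094, 0.007, 0.002]
contact_force: [0.8, 0.3, 0.7]
opening: 0.853
finger_force: 0.0
time: 11.7
eef_pos: [0.4425, 0.0295, 0.1668]
tcp_rot: [0.92, 0.392, 0.0, 0.0]
contact_force: [-0.1, 0.2, 0.4]
opening: 0.85
finger_force: 0.0
time: 12.12
eef_pos: [0.4425, 0.0295, 0.1667]
tcp_rot: [0.76, 0.65, 0.0, 0.0]
contact_force: [1.0, -0.2, 1.0]
opening: 0.851
finger_force: 0.0
time: 12.53
eef_pos: [0.4425, 0.0295, 0.1667]
tcp_rot: [0.638, 0.77, -0.0, -0.0]
contact_force: [0.8, 1.1, -0.3]
opening: 0.851
finger_force: 0.0
[([332.7, 190.8], 0.66), ([440.1, 231.0], 0.56), ([229.8, 127.1], 0.23)] [([152.5, 289.3], 0.82)]
612 ((465.5003662109375, 37.032188415527344), (97.24736022949219, 65.73707580566406), 18.455402374267578) 0.09879041787297205
t 12.73 pos [442.5  29.5 166.8] yaw 100.73 shift [-1.000e-01  5.000e-01  1.178e+02] turn -0.07 open 0.849 F [0.7 0.3 0.2] ff 0.0
```

View pics/g3.png

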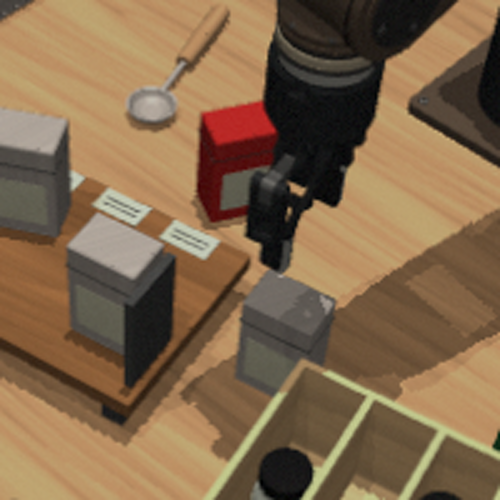

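The tin stands upright on the counter at scene pixel (334,183). I measure its top face, then regrip it on the broad faces.

```bash
python3 - <<'E'
from h import *
p=ctrl.read_camera('scene'); pc=cloud(p)
im=p['pixels'].astype(int)
m=(abs(pc[...,2]-.0985)<.006)&(abs(pc[...,0]-.443)<.045)&(abs(pc[...,1]-.029)<.055)&(im[...,0]-im[...,2]<40)
v,u=np.nonzero(m);print(len(u),u.min(),u.max(),v.min(),v.max(),cv2.minAreaRect((pc[m][:,:2]*1000).astype(np.float32)))
print(tops(p,pc,(335,176),30))
E
python3 -m inch '[[0.15,0,0,0.03,0],[0.15,0,0,0.06,0],[0.15,0,0,0.085,0],[0.15,0,0,0.105,0],[0.15,0,0,0.118,0]]'
python3 -m inch '[[0.3,0,0,0,0],[1,0,0,0,0],[1,0,0,0,0],[1,0,0,0,0],[1,0,0,0,0]]' 40
python3 - <<'E'
from h import *
go(443,29.5,49,100.8)
E
```

```text
589 317 353 168 195 ((442.09197998046875, 29.97677230834961), (47.70804214477539, 61.541080474853516), 10.015523910522461)
[442.2  29.3  98.8  47.7  62.8  10.  576. ]
time: 13.2
eef_pos: [0.441, 0.0298, 0.0464]
tcp_rot: [0.638, 0.77, -0.001, -0.002]
contact_force: [0.6, 0.8, 0.3]
opening: 0.851
finger_force: 0.0
time: 13.62
eef_pos: [0.4431, 0.0294, 0.0497]
tcp_rot: [0.637, 0.771, 0.0, 0.001]
contact_force: [0.3, 0.1, -1.9]
opening: 0.51
finger_force: 43.5
t 13.62 pos [443.1  29.4  49.7] yaw 100.8 shift [ 0.1 -0.1  0.7] turn 0.0 open 0.51 F [ 0.3  0.1 -1.9] ff 43.510698080062866
```

```bash
python3 -m inch '[[1,0,0,-0.03,0],[1,0,0,-0.065,0],[1,0,0,-0.1,0],[1,0,0,-0.135,0],[1,0,0,-0.172,0]]'
python3 -m inch '[[1,0,0,0,0],[1,0,0,0,0]]'
python3 - <<'E'
from h import *
go(539.5,-145.6,220,100.8)
E
```

```text
time: 14.03
eef_pos: [0.4417, 0.0297, 0.2225]
tcp_rot: [0.637, 0.771, -0.0, -0.0]
contact_force: [1.6, -0.3, -2.5]
opening: 0.516
finger_force: 43.5
time: 14.2
eef_pos: [0.4441, 0.0293, 0.2242]
tcp_rot: [0.637, 0.771, 0.002, 0.003]
contact_force: [-0.4, -0.5, -2.3]
opening: 0.509
finger_force: 43.8
t 14.2 pos [444.1  29.3 224.2] yaw 100.81 shift [-189.7   60.9    5.2] turn 0.01 open 0.509 F [-0.4 -0.5 -2.3] ff 43.842594623565674
```

```bash
python3 -m inch '[[1,-0.038,0.012,0,0],[1,-0.076,0.0244,0,0],[1,-0.114,0.0366,0,0],[1,-0.152,0.0488,0,0],[1,-0.18,0.058,0,0]]'
python3 -m inch '[[1,-0.0097,0.0029,0,0],[1,-0.0097,0.0029,0,0],[1,-0.0097,0.0029,0,0],[1,-0.0097,0.0029,0,0],[1,-0.0097,0.0029,0,0]]'
python3 - <<'E'
from h import *
import time
p=ctrl.read_camera('scene');q=ctrl.read_camera('top');pc=cloud(p)
go(539.5,-145.6,100,100.8)
s=ctrl.get_state()
im=p['pixels'].astype(int); 
for zt in (.1515+.12,):
    m=(pc[...,2]>.2)&(pc[...,2]<.30)&(abs(pc[...,0]-.54)<.05)&(abs(pc[...,1]+.146)<.05)
    print(m.sum(),np.percentile(pc[m],[1,50,99],axis=0).round(3).tolist())
save(p,'g4.png',(130,20,350,240),2.5)
E
```

```text
time: 14.62
eef_pos: [0.533, -0.1387, 0.2183]
tcp_rot: [0.638, 0.77, -0.001, -0.002]
contact_force: [0.4, 1.3, -1.6]
opening: 0.507
finger_force: 43.7
time: 15.03
eef_pos: [0.5371, -0.1438, 0.2202]
tcp_rot: [0.637, 0.771, -0.0, -0.001]
contact_force: [-0.4, 1.1, -2.2]
opening: 0.508
finger_force: 43.7
t 15.13 pos [ 537.5 -144.1  220.8] yaw 100.9 shift [ -1.9   1.7 120.8] turn 0.1 open 0.507 F [ 0.6  0.4 -1.6] ff 43.65884006023407
1707 [[0.493, -0.166, 0.201], [0.551, -0.126, 0.26], [0.589, -0.109, 0.298]]
```

View pics/g4.png

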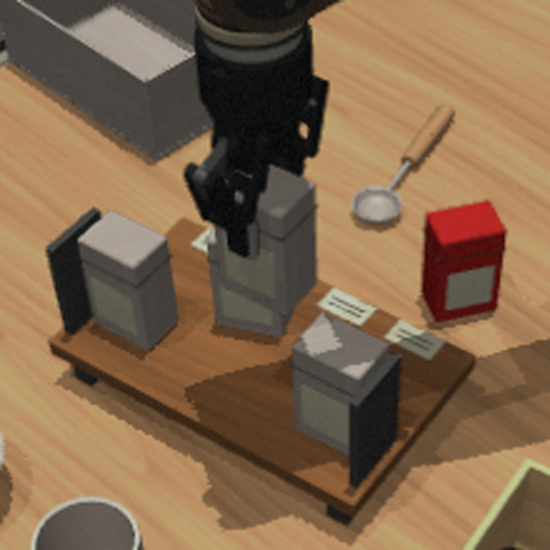

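The held tin hangs upright over the empty place at crop (270,255), with the stray partly behind it. I correct by -1.9 mm in x and +1.7 mm in y, then lower it.

```bash
python3 -m inch '[[1,-0.0019,0.0017,0.025,0.1],[1,-0.0019,0.0017,0.045,0.1],[1,-0.0019,0.0017,0.055,0.1],[1,-0.0019,0.0017,0.06,0.1],[1,-0.0019,0.0017,0.06,0.1]]'
python3 - <<'E'
from h import *
go(539.5,-145.6,100,100.8)
E
```

```text
time: 15.55
eef_pos: [0.5392, -0.1462, 0.1597]
tcp_rot: [0.638, 0.77, -0.0, -0.001]
contact_force: [-0.0, -0.0, -2.3]
opening: 0.505
finger_force: 43.7
t 15.55 pos [ 539.2 -146.2  159.7] yaw 100.74 shift [ 0.5  0.6 59.7] turn -0.06 open 0.505 F [-0.  -0.  -2.3] ff 43.71037423610687
```

```bash
python3 -m inch '[[1,0.0003,0.0005,0.015,0],[1,0.0003,0.0005,0.03,0],[1,0.0003,0.0005,0.045,0],[1,0.0003,0.0005,0.055,0],[1,0.0003,0.0005,0.0575,0]]'
python3 -m inch '[[1,0,0,0.001,0],[1,0,0,0.002,0],[1,0,0,0.002,0]]'
python3 - <<'E'
from h import *
go(539.5,-145.6,100,100.8)
E
```

```text
time: 15.97
eef_pos: [0.5399, -0.1462, 0.1024]
tcp_rot: [0.638, 0.77, -0.0, -0.001]
contact_force: [-0.2, 0.7, -2.4]
opening: 0.508
finger_force: 43.7
time: 16.22
eef_pos: [0.5411, -0.1469, 0.1024]
tcp_rot: [0.638, 0.77, 0.0, 0.001]
contact_force: [-0.2, -0.4, -2.0]
opening: 0.505
finger_force: 43.7
t 16.22 pos [ 541.1 -146.9  102.4] yaw 100.71 shift [ 1.6 -1.3  2.4] turn -0.09 open 0.505 F [-0.2 -0.4 -2. ] ff 43.70607018470764
```

```bash
python3 -m inch '[[1,0.0008,-0.0008,0.001,0],[1,0.0008,-0.0008,0.002,0],[1,0.0008,-0.0008,0.003,0],[1,0.0008,-0.0008,0.003,0]]'
python3 - <<'E'
from h import *
go(539.5,-145.6,100,100.8)
E
```

```text
time: 16.55
eef_pos: [0.5398, -0.1461, 0.0993]
tcp_rot: [0.638, 0.77, 0.0, 0.0]
contact_force: [-1.4, 0.7, 2.8]
opening: 0.511
finger_force: 43.9
t 16.55 pos [ 539.8 -146.1   99.3] yaw 100.71 shift [ 0.5 -0.2 -0.7] turn -0.09 open 0.511 F [-1.4  0.7  2.8] ff 43.92947316169739
```

```bash
python3 -m inch '[[0.2,0,0,0,0],[0.2,0,0,0,0],[0.2,0,0,0,0]]'
python3 -m inch '[[0.2,0,0,-0.02,0],[0.2,0,0,-0.05,0],[0.2,0,0,-0.08,0],[0.2,0,0,-0.11,0],[0.2,0,0,-0.12,0]]'
python3 -m inch '[[0.2,0.038,-0.012,0,0],[0.2,0.076,-0.0244,0,0],[0.2,0.114,-0.0366,0,0],[0.2,0.152,-0.0488,0,0],[0.2,0.19,-0.058,0,0]]'
python3 - <<'E'
from h import *
p=ctrl.read_camera('scene');q=ctrl.read_camera('top')
pc=cloud(q)
for uv in [(314,214),(350,208),(423,196),(388,237)]: print('top',tops(q,pc,uv,28))
pc=cloud(p)
for uv in [(268,158),(226,140),(182,118),(231,116)]: print('scn',tops(p,pc,uv,28))
save(q,'g5.png',(270,160,470,300),3)
go(487,-217,99.5,100.8)
E
```

```text
time: 16.8
eef_pos: [0.5397, -0.1461, 0.0985]
tcp_rot: [0.638, 0.77, 0.0, 0.0]
contact_force: [-0.3, 0.3, 0.0]
opening: 0.799
finger_force: 0.0
time: 17.22
eef_pos: [0.5417, -0.147, 0.2239]
tcp_rot: [0.638, 0.77, 0.001, 0.004]
contact_force: [0.6, -0.3, 0.5]
opening: 0.799
finger_force: 0.0
time: 17.63
eef_pos: [0.4454, 0.0312, 0.2173]
tcp_rot: [0.638, 0.77, -0.0, -0.0]
contact_force: [0.7, 1.0, 0.1]
opening: 0.797
finger_force: 0.0
top [526.1 -76.  148.6  45.5  61.9  11.8 744. ]
top [ 537.2 -145.4  148.6   44.3   61.7   10.9  723. ]
top [ 565.4 -285.9  148.5   44.5   62.1   10.5  726. ]
top [ 486.5 -217.1  148.6   45.3   62.8   29.4  768. ]
scn [527.  -75.1 148.6  46.7  62.8  10.9 614. ]
scn [ 538.4 -144.8  148.8   47.9   63.4    9.5  566. ]
scn [ 570.5 -291.2  148.    52.2   82.2   20.1  595. ]
scn [ 487.7 -216.8  148.6   46.    62.1   31.1  469. ]
t 17.73 pos [444.5  33.8 217.1] yaw 101.01 shift [-254.6   -6.   117.1] turn 0.21 open 0.801 F [ 0.1 -0.7 -0.4] ff 0.0
```

View pics/g5.png

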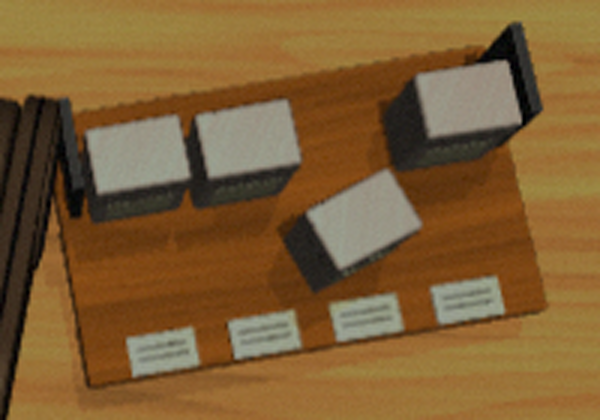

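tin_new stands square in its place, at crop (247,140), but about 2 mm forward of the A–B line. I'll mend that at the end. Next is the stray, at crop (363,220) with its short axis at about 29.5°.

```bash
python3 -m inch '[[0.33,-0.03,-0.0005,0,0],[0.33,-0.065,-0.001,0,0],[0.33,-0.1,-0.002,0,0],[0.33,-0.14,-0.0025,0,0],[0.33,-0.18,-0.003,0,0]]'
python3 -m inch '[[0.33,-0.038,-0.0005,0,-6],[0.33,-0.0756,-0.001,0,-12],[0.33,-0.0756,-0.001,0,-18.5],[0.33,-0.0756,-0.001,0,-18.5],[0.33,-0.0756,-0.001,0,-18.5]]'
python3 - <<'E'
from h import *
go(489,-217.6,99.5,119.5)
E
```

```text
time: 18.15
eef_pos: [0.4776, -0.1496, 0.2178]
tcp_rot: [0.638, 0.77, -0.0, 0.0]
contact_force: [0.9, 0.8, 0.3]
opening: 0.671
finger_force: 0.0
time: 18.57
eef_pos: [0.4902, -0.2225, 0.2173]
tcp_rot: [0.508, 0.861, 0.0, -0.001]
contact_force: [0.1, 0.7, -0.2]
opening: 0.672
finger_force: 0.0
t 18.57 pos [ 490.2 -222.5  217.3] yaw 118.96 shift [  4.7   1.3 117.8] turn -0.54 open 0.672 F [ 0.1  0.7 -0.2] ff 0.0
```

```bash
python3 -m inch '[[0.33,0.0047,0.0013,0.02,-0.5],[0.33,0.0047,0.0013,0.04,-0.5],[0.33,0.0047,0.0013,0.05,-0.5],[0.33,0.0047,0.0013,0.055,-0.5],[0.33,0.0047,0.0013,0.055,-0.5]]'
python3 - <<'E'
from h import *
go(489,-217.6,99.5,119.5)
E
```

```text
time: 18.98
eef_pos: [0.4889, -0.2161, 0.162]
tcp_rot: [0.502, 0.865, 0.0, -0.001]
contact_force: [-0.4, -0.1, -0.4]
opening: 0.669
finger_force: 0.0
t 18.98 pos [ 488.9 -216.1  162. ] yaw 119.7 shift [-1.6 -0.6 62.4] turn 0.2 open 0.669 F [-0.4 -0.1 -0.4] ff 0.0
```

```bash
python3 -m inch '[[0.33,-0.001,0,0.015,0],[0.33,-0.001,0,0.03,0],[0.33,-0.001,0,0.045,0],[0.33,-0.001,0,0.058,0],[0.33,-0.001,0,0.0625,0]]'
python3 -m inch '[[0.4,0,0,0,0],[1,0,0,0,0],[1,0,0,0,0],[1,0,0,0,0]]' 40
python3 - <<'E'
from h import *
go(489,-217.6,99.5,119.5)
E
```

```text
time: 19.4
eef_pos: [0.4897, -0.2176, 0.1]
tcp_rot: [0.502, 0.865, 0.0, -0.001]
contact_force: [-0.5, 0.5, -0.1]
opening: 0.672
finger_force: 0.0
time: 19.73
eef_pos: [0.4905, -0.2183, 0.1017]
tcp_rot: [0.502, 0.865, -0.0, 0.001]
contact_force: [0.2, -0.0, -1.6]
opening: 0.511
finger_force: 41.6
t 19.73 pos [ 490.5 -218.3  101.7] yaw 119.7 shift [ 1.3 -1.   2.2] turn 0.2 open 0.511 F [ 0.2 -0.  -1.6] ff 41.56193196773529
```

```bash
python3 -m inch '[[1,0,0,-0.01,0],[1,0,0,-0.035,0],[1,0,0,-0.065,0],[1,0,0,-0.095,0],[1,0,0,-0.12,0]]'
python3 -m inch '[[1,0,0,0,6.5],[1,0,0,0,13],[1,0,0,0,18.8],[1,0,0,0,18.8],[1,0,0,0,18.8]]'
python3 - <<'E'
from h import *
go(554.3,-216,222,100.8)
E
```

```text
time: 20.15
eef_pos: [0.4903, -0.2181, 0.2239]
tcp_rot: [0.502, 0.865, -0.0, 0.001]
contact_force: [1.0, -0.9, -1.8]
opening: 0.508
finger_force: 41.5
time: 20.57
eef_pos: [0.4899, -0.2179, 0.2213]
tcp_rot: [0.636, 0.772, 0.0, 0.0]
contact_force: [0.3, 0.3, -2.5]
opening: 0.509
finger_force: 41.5
t 20.57 pos [ 489.9 -217.9  221.3] yaw 101.06 shift [-10.4  63.6  -0.6] turn 0.26 open 0.509 F [ 0.3  0.3 -2.5] ff 41.50465965270996
```

```bash
python3 -m inch '[[1,-0.0035,0.022,0,0.3],[1,-0.007,0.044,0,0.3],[1,-0.0104,0.0636,0,0.3],[1,-0.0104,0.0636,0,0.3],[1,-0.0104,0.0636,0,0.3]]'
python3 -m inch '[[1,0,0,0.02,0],[1,0,0,0.04,0],[1,0,0,0.055,0],[1,0,0,0.06,0],[1,0,0,0.06,0]]'
python3 - <<'E'
from h import *
go(554.3,-216,100,100.8)
E
```

```text
time: 20.98
eef_pos: [0.5547, -0.216, 0.2205]
tcp_rot: [0.638, 0.77, -0.0, -0.001]
contact_force: [0.2, -0.4, -2.6]
opening: 0.509
finger_force: 42.3
time: 21.4
eef_pos: [0.5526, -0.2156, 0.1588]
tcp_rot: [0.639, 0.77, -0.0, -0.002]
contact_force: [0.6, -0.3, -2.5]
opening: 0.508
finger_force: 42.2
t 21.4 pos [ 552.6 -215.6  158.8] yaw 100.63 shift [-0.9  1.8 58.8] turn -0.17 open 0.508 F [ 0.6 -0.3 -2.5] ff 42.21474230289459
```

```bash
python3 -m inch '[[1,-0.0004,0.0008,0.015,0],[1,-0.0004,0.0008,0.03,0],[1,-0.0004,0.0008,0.042,0],[1,-0.0004,0.0008,0.05,0],[1,-0.0004,0.0008,0.054,0]]'
python3 -m inch '[[1,0,0,0.001,0],[1,0,0,0.002,0],[1,0,0,0.002,0]]'
python3 - <<'E'
from h import *
go(554.3,-216,101,100.8)
E
```

```text
time: 21.82
eef_pos: [0.5548, -0.2163, 0.106]
tcp_rot: [0.639, 0.769, -0.0, -0.001]
contact_force: [0.6, 0.5, -2.2]
opening: 0.511
finger_force: 42.3
time: 22.07
eef_pos: [0.5558, -0.2167, 0.1056]
tcp_rot: [0.639, 0.769, 0.0, 0.001]
contact_force: [0.4, -0.0, -2.0]
opening: 0.514
finger_force: 42.3
t 22.07 pos [ 555.8 -216.7  105.6] yaw 100.61 shift [ 1.  -1.3  4.6] turn -0.19 open 0.514 F [ 0.4 -0.  -2. ] ff 42.316691279411316
```

```bash
python3 -m inch '[[1,0.0005,-0.001,0.0015,-0.2],[1,0.0005,-0.001,0.003,-0.2],[1,0.0005,-0.001,0.0045,-0.2],[1,0.0005,-0.001,0.0045,-0.2]]'
python3 -m inch '[[1,0,0,0.0005,0],[1,0,0,0.001,0],[1,0,0,0.001,0]]'
python3 - <<'E'
from h import *
go(554.3,-216,101,100.8)
E
```

```text
time: 22.4
eef_pos: [0.5546, -0.2164, 0.1017]
tcp_rot: [0.637, 0.771, -0.0, 0.0]
contact_force: [-2.9, 1.8, 3.1]
opening: 0.51
finger_force: 42.7
time: 22.65
eef_pos: [0.5547, -0.2164, 0.1017]
tcp_rot: [0.637, 0.771, -0.0, 0.0]
contact_force: [-3.3, 2.2, 8.1]
opening: 0.51
finger_force: 43.4
t 22.65 pos [ 554.7 -216.4  101.7] yaw 100.82 shift [ 0.5 -0.3  0.7] turn 0.02 open 0.51 F [-3.3  2.2  8.1] ff 43.43093276023865
```

```bash
python3 -m inch '[[0.2,0,0,0,0],[0.2,0,0,0,0],[0.2,0,0,0,0]]'
python3 -m inch '[[0.2,0,0,-0.02,0],[0.2,0,0,-0.05,0],[0.2,0,0,-0.08,0],[0.2,0,0,-0.11,0],[0.2,0,0,-0.12,0]]'
python3 -m inch '[[0.2,0.038,-0.009,0,0],[0.2,0.076,-0.018,0,0],[0.2,0.114,-0.027,0,0],[0.2,0.152,-0.036,0,0],[0.2,0.19,-0.045,0,0]]'
python3 -m inch '[[0.2,0.035,-0.009,0,0],[0.2,0.07,-0.018,0,0],[0.2,0.07,-0.018,0,0],[0.2,0.07,-0.018,0,0]]'
cat > m.py <<'E'
from h import *
q=[ctrl.read_camera('top') for _ in range(3)];p=ctrl.read_camera('scene')
r=np.array([[tops(c,cloud(c),uv,26) for uv in [(314,214),(350,208),(387,202),(423,196)]] for c in q]).mean(0)
print(r.round(1))
pc=cloud(p);print(np.array([tops(p,pc,uv,24) for uv in [(268,158),(226,138),(205,126)]]))
d=r[3,:2]-r[0,:2]; e=d/np.linalg.norm(d); n=np.array([-e[1],e[0]])
print('row yaw',np.degrees(np.arctan2(-d[0]*-1,-d[1])),'along/off',[( round((x[:2]-r[0,:2])@e,1),round((x[:2]-r[0,:2])@n,1)) for x in r])
cards=at_z(q[0],np.array([(324,278),(358,272),(392,266),(426,260)]),.0485)*1000
print('cards',[( round((x[:2]-r[0,:2])@e,1),round((x[:2]-r[0,:2])@n,1)) for x in cards])
E
python3 - <<'E'
from m import *
save(q[0],'g6.png',(270,160,470,300),4)
E
```

```text
time: 22.9
eef_pos: [0.5544, -0.2163, 0.0994]
tcp_rot: [0.637, 0.771, 0.0, 0.0]
contact_force: [-1.4, -0.2, 0.1]
opening: 0.802
finger_force: 0.0
time: 23.32
eef_pos: [0.5564, -0.2174, 0.2248]
tcp_rot: [0.637, 0.771, 0.001, 0.004]
contact_force: [0.5, -0.2, 1.8]
opening: 0.801
finger_force: 0.0
time: 23.73
eef_pos: [0.4731, -0.0365, 0.2181]
tcp_rot: [0.638, 0.77, -0.0, -0.001]
contact_force: [-0.2, 0.6, 0.9]
opening: 0.797
finger_force: 0.0
time: 24.07
eef_pos: [0.4427, 0.0288, 0.2185]
tcp_rot: [0.636, 0.772, -0.0, -0.0]
contact_force: [0.6, -0.4, -0.3]
opening: 0.799
finger_force: 0.0
[[ 526.3  -75.9  148.6   44.8   62.    10.9  727.7]
 [ 537.3 -145.5  148.7   44.7   62.    11.5  725.7]
 [ 551.8 -215.7  148.6   44.9   63.7   10.4  734. ]
 [ 565.1 -285.6  148.7   44.    62.5   10.5  721. ]]
[[ 527.4  -74.2  148.6   46.2   63.1   10.3  618. ]
 [ 538.9 -145.6  148.8   46.    62.2   12.8  527. ]
 [ 552.7 -214.5  148.8   46.7   64.3   11.4  528. ]]
row yaw 10.48267115820912 along/off [(np.float64(0.0), np.float64(0.0)), (np.float64(70.4), np.float64(-1.9)), (np.float64(142.0), np.float64(-0.3)), (np.float64(213.3), np.float64(0.0))]
cards [(np.float64(1.7), np.float64(-119.1)), (np.float64(72.0), np.float64(-118.5)), (np.float64(142.5), np.float64(-117.9)), (np.float64(213.0), np.float64(-117.3))]
```

View pics/g6.png

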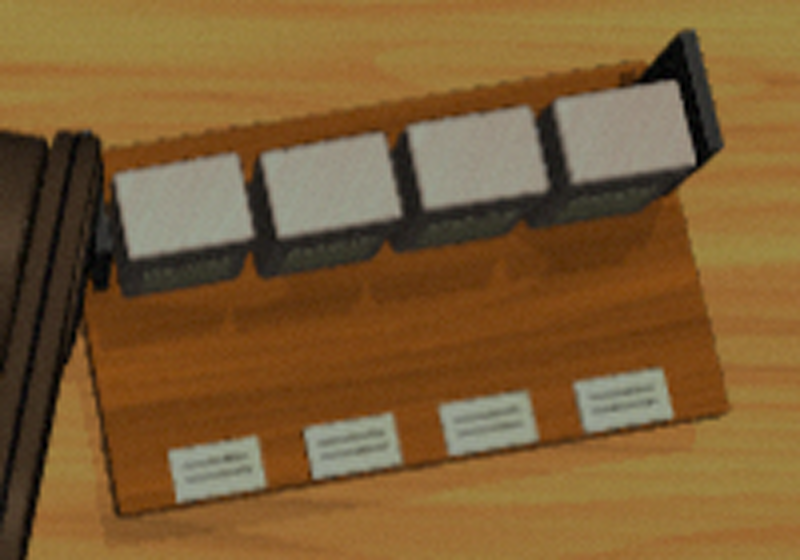

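All four tins stand upright in line, at crop (183,205), (330,185), (475,157) and (622,130). Only tin_new, the second, is about 2 mm forward, so I regrip it and nudge it back.

```bash
python3 -m inch '[[0.2,-0.035,0.012,0,0],[0.2,-0.073,0.0234,0,0],[0.2,-0.111,0.0356,0,0],[0.2,-0.149,0.0478,0,0],[0.2,-0.185,0.059,0,0]]'
python3 -m inch '[[0.2,-0.004,0.003,0.02,0],[0.2,-0.004,0.003,0.04,0],[0.2,-0.004,0.003,0.05,0],[0.2,-0.004,0.003,0.05,0],[0.2,-0.004,0.003,0.05,0]]'
python3 - <<'E'
from h import *
go(539.7,-146.2,100,100.8)
E
```

```text
time: 24.68
eef_pos: [0.5371, -0.1468, 0.2189]
tcp_rot: [0.638, 0.77, -0.0, 0.0]
contact_force: [0.6, -0.4, 0.8]
opening: 0.804
finger_force: 0.0
time: 25.1
eef_pos: [0.5395, -0.1469, 0.1686]
tcp_rot: [0.638, 0.77, -0.0, -0.001]
contact_force: [0.5, 0.4, -0.2]
opening: 0.803
finger_force: 0.0
t 25.1 pos [ 539.5 -146.9  168.6] yaw 100.76 shift [ 0.6  0.5 68.6] turn -0.04 open 0.803 F [ 0.5  0.4 -0.2] ff 0.0
```

```bash
python3 -m inch '[[0.2,0.0006,0.0003,0.018,0],[0.2,0.0006,0.0003,0.036,0],[0.2,0.0006,0.0003,0.052,0],[0.2,0.0006,0.0003,0.064,0],[0.2,0.0006,0.0003,0.0686,0]]'
python3 -m inch '[[0.2,0,0,0,0],[0.2,0,0,0,0],[0.2,0,0,0,0],[0.2,0,0,0,0]]'
python3 -m inch '[[0.3,0,0,0,0],[1,0,0,0,0],[1,0,0,0,0],[1,0,0,0,0],[1,0,0,0,0]]' 25
python3 - <<'E'
from h import *
go(541.6,-145.9,100,100.8)
E
```

```text
time: 25.52
eef_pos: [0.5397, -0.1455, 0.0999]
tcp_rot: [0.637, 0.771, -0.0, -0.001]
contact_force: [-0.3, -0.2, -1.2]
opening: 0.802
finger_force: 0.0
time: 25.85
eef_pos: [0.541, -0.1463, 0.1021]
tcp_rot: [0.637, 0.771, 0.0, 0.001]
contact_force: [0.6, 0.1, -0.6]
opening: 0.797
finger_force: 0.0
time: 26.27
eef_pos: [0.5403, -0.1461, 0.1013]
tcp_rot: [0.637, 0.771, -0.0, 0.0]
contact_force: [-1.4, -0.2, 3.6]
opening: 0.516
finger_force: 26.7
t 26.27 pos [ 540.3 -146.1  101.3] yaw 100.81 shift [-0.   1.3  1.3] turn 0.01 open 0.516 F [-1.4 -0.2  3.6] ff 26.73708826303482
```

```bash
python3 -m inch '[[1,-0.0002,0.0007,-0.001,0],[1,-0.0005,0.0014,-0.001,0],[1,-0.0005,0.0014,-0.001,0],[1,-0.0005,0.0014,-0.001,0],[1,-0.0005,0.0014,0,0]]'
python3 -m inch '[[1,0,0,0,0],[1,0,0,0,0],[1,0,0,0,0]]'
python3 -m inch '[[0.2,0,0,0,0],[0.2,0,0,0,0],[0.2,0,0,0,0]]'
python3 -m inch '[[0.2,0,0,-0.02,0],[0.2,0,0,-0.05,0],[0.2,0,0,-0.08,0],[0.2,0,0,-0.11,0],[0.2,0,0,-0.12,0]]'
python3 -m inch '[[0.2,0.038,-0.012,0,0],[0.2,0.076,-0.0244,0,0],[0.2,0.114,-0.0366,0,0],[0.2,0.152,-0.0488,0,0],[0.2,0.19,-0.058,0,0]]'
python3 -m inch '[[0.2,0,0,0,0],[0.2,0,0,0,0]]'
python3 m.py
```

```text
time: 26.68
eef_pos: [0.541, -0.1459, 0.1014]
tcp_rot: [0.637, 0.771, -0.0, -0.001]
contact_force: [-6.5, 2.4, 11.1]
opening: 0.514
finger_force: 27.5
time: 26.93
eef_pos: [0.541, -0.1459, 0.1014]
tcp_rot: [0.637, 0.771, -0.0, -0.001]
contact_force: [-5.4, 1.0, 5.6]
opening: 0.512
finger_force: 27.1
time: 27.18
eef_pos: [0.5419, -0.1463, 0.1006]
tcp_rot: [0.637, 0.771, 0.0, 0.0]
contact_force: [-0.4, 0.4, -0.5]
opening: 0.803
finger_force: 0.0
time: 27.6
eef_pos: [0.544, -0.1472, 0.2261]
tcp_rot: [0.637, 0.771, 0.001, 0.004]
contact_force: [1.0, -0.3, 0.7]
opening: 0.802
finger_force: 0.0
time: 28.02
eef_pos: [0.4474, 0.0308, 0.2196]
tcp_rot: [0.638, 0.77, -0.0, -0.0]
contact_force: [0.1, 0.2, 0.1]
opening: 0.799
finger_force: 0.0
time: 28.18
eef_pos: [0.4482, 0.0311, 0.22]
tcp_rot: [0.636, 0.772, -0.0, 0.0]
contact_force: [0.6, 0.1, 0.5]
opening: 0.803
finger_force: 0.0
[[ 526.1  -75.9  148.7   44.3   61.9   11.2  735. ]
 [ 538.1 -145.3  148.7   44.7   62.2   10.9  735.3]
 [ 551.8 -215.7  148.5   44.6   63.9   10.8  734.7]
 [ 565.2 -285.7  148.7   44.9   62.2   10.3  724.3]]
[[ 526.5  -74.8  148.6   47.5   62.6   10.8  612. ]
 [ 539.7 -144.7  148.8   48.3   62.6   15.   535. ]
 [ 554.  -214.9  148.8   46.4   63.7   11.7  526. ]]
row yaw 10.558624547695281 along/off [(np.float64(0.0), np.float64(0.0)), (np.float64(70.4), np.float64(-0.9)), (np.float64(142.1), np.float64(-0.4)), (np.float64(213.4), np.float64(0.0))]
cards [(np.float64(1.6), np.float64(-118.8)), (np.float64(71.9), np.float64(-118.4)), (np.float64(142.4), np.float64(-117.9)), (np.float64(212.9), np.float64(-117.3))]
```

The row is true to within 1 mm, all the tops are level and the yaws agree. I hand the job in.

```bash
python3 -c "
from plant import ctrl
print(ctrl.sign_off())"
```

```text
the job is handed in; nothing more can be done
None
```

The job is handed in after about 28 s of robot time: the crate tin is in the empty place and the stray is back in the row. By my last measurement all four stand upright and square, in line and on their places to about 1 mm, and I saw no contact with the jars, bottle or mug.

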